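# Index the faceting wheel one hole and load the scraper blade

## Task

Get the faceting stand ready for the next cut: draw the spring index pin by its black knob, swing the wheel on to the next hole anticlockwise (seen from above) and let the pin drop fully into it. Only then take the scraper blade out of the wooden rack and lay it flat on the blade holder of the stand, rounded nose towards the pot, between the two cheeks and with its notch well over the locating pin. Do not touch the pot, and leave the cup, mug and brush where they are.

Things in the scene. Friction and masses are not known exactly. Their poses are not given: they have to be found in the camera images.
- stand: Steel stand, fixed to the bench: 285 mm dividing plate (top at 30 mm), grey 170 mm wheel (top at 55 mm) above it. Origin on the wheel's vertical axis at bench height; z up; -y points along the blade holder. 8 holes, 45 degrees apart, 120 mm from the axis. At wheel 0 the pin is in the hole 157.5 degrees anticlockwise from the stand's +x; the next is at 202.5.
- wheel_axis (a point): Point on the wheel's vertical axis, 55 mm above the bench; axes as the stand's.
- wheel (a joint): Turn of the wheel, rad, positive anticlockwise seen from above; 0 at the start, next hole anticlockwise at 0.785. Turns with slight friction (about 0.5 N at the knob) and stays where it is left; the dropped pin locks it with about 0.02 rad of play.
- index_pin (a joint): Lift of the index pin, m: 0 fully dropped in a hole, 0.022 at the stop. Above 0.012 its round tip is clear of the plate and the wheel is free; on the plate between holes it stays at about 0.011. A spring presses it down: 4.4 N at 0, 9 N at the stop.
- knob (a point): On the axis of the index pin's black knob: upright, round, 32 mm across, 34 mm tall. This point is 14 mm under its top, 98 mm above the bench with the pin down. Under it a housing (26 mm across) ends 72 mm above the bench. The knob moves up with the pin and round with the wheel, 120 mm from the axis.
- pot: Raw grey clay pot on the middle of the wheel, fast to it, 100 mm across, from 55 to 111 mm above the bench. Origin on the wheel's axis at bench height. Not to be touched.
- seat_pin (a point): Foot of the upright locating pin (10 mm thick, 18 mm tall) on the bed, 60 mm above the bench, 238 mm from the wheel's axis; axes as the stand's, so +y points to the wheel. The bed is 36 mm wide, from 10 mm behind the pin to 93 mm in front. Two cheeks 63 mm apart, 12 mm long, 13 mm high, are centred 84 mm in front of the pin; between, the sides are open for fingers.
- blade: Steel scraper blade, 160 x 56 x 8 mm, 0.15 to 0.26 kg, both faces alike. Origin at its centre; x along its length to the rounded nose (radius 28 mm), y through the thickness, z across the width. In the square end is an open notch 14 mm wide, 24 mm deep. It starts on its long edge in the rack, z up, lower edge 16 mm and upper edge 72 mm above the bench.
- blade_notch (a point): Point in the blade's notch, in the middle of width and thickness, 7 mm from the notch's closed end and 63 mm from the blade's centre; belongs over the locating pin's axis.
- blade_nose (a point): Tip of the blade's rounded nose, 80 mm from its centre, at mid thickness.
- rack: Wooden rack block fixed to the bench, 120 mm along its x, 70 mm wide and 42 mm tall, with one slot along x in the middle, 10 mm wide and 26 mm deep (floor 16 mm above the bench). Origin under its centre; the blade stands in it lengthwise, its nose to the rack's +x, and is drawn straight up.
- cup: White plastic cup, 68 mm across, 85 mm tall, origin under its centre; bystander.
- mug: White ceramic mug, 80 mm across, 90 mm tall, origin under its centre; bystander.
- brush: Brush lying on the bench, origin under its middle; bystander.
There are look-alikes about, which are no part of the job. There is more than one size of the rack; the job needs the middle-sized.

How it is judged:
By the outcome, as a careful person would: the job done as asked, in the order asked, and still so for the second after the job is handed in, with the robot touching nothing.
It also fails if it takes over 64 s, if anything falls off the work surface, if the arm or the gripper's body presses on something with over 40 N, if the wrist force passes 120 N, or if a joint passes its speed limit or range.

## Robot

A 6-joint arm with a two-finger parallel gripper is mounted at the origin on the work surface. World frame = base frame: x ahead of the robot, y to its left, z up, the work surface at z = 0. Lengths are in m, angles in rad, forces in N, time in s.
With the tool pointing down it reaches from about 0.225 to 0.875 m from the base axis. Payload 3.4 kg.
Tool frame: the origin (TCP) lies between the finger pads; the fingertips stand 25 mm ahead of it and the grasp point (between the pads) lies 6 mm ahead of it (r.tcp_to_tips is the distance from the TCP to the fingertips, in m); z points along the fingers, y is the line along which they close (so a half turn about z gives the same grasp; the last joint's range is limited). The gripper opens to 85 mm and grips with 20 to 120 N. Pads are 22 mm wide; open, the fingers measure 114 mm over their backs; the gripper's body (76 mm by 85 mm) begins 54 mm behind the grasp point. The pads swing forward as they close: fully open they stand 13 mm farther back than shut.
Start: joints at [-1.363, 0.276, 1.505, -0, 1.361, -0.121], TCP at [0.186, -0.544, 0.256] pointing down, gripper open.
Joint ranges: [-2.89, 2.89], [-0.75, 2.08], [0.22, 2.7], [-1.18, 4.32], [0.11, 2.71], [-2.7, 2.7]. Speed limits (rad/s): [2.57, 2.57, 3.14, 3.14, 3.14, 3.14].

## Interface

Orientations are given as a unit quaternion [w, x, y, z].
In Python, from bench import r gives the robot as it stands. Calls block until the motion is done:
- r.move_to(position, orientation): joint-space move of the TCP to a pose.
- r.movel(position, attitude=None, velocity=0.15): straight line of the TCP; attitude=None keeps the orientation; velocity is the mean speed in m/s.
- r.move_joints(angles): joint-space move.
- r.command_gripper(opening): finger opening in m; the grip force is fixed at half the most; returns when the fingers have stopped.
- r.wait(seconds).
- r.inverse_kinematics(position, orientation): joint angles nearest the present ones, or None.
- r.get_obs(): the state.
- r.read_camera(name): name is "side" or "top"; returns a dict with "color" (420x560x3 uint8, red, green, blue), "intrinsics" (3x3 intrinsics, pixels), "k1" (the pictures are not rectified: a ray, as slopes to the right and down, at radius r is drawn at 1 + k1 r^2 times it, then the intrinsics apply), "world_to_cam" (4x4, takes a point from world to camera coordinates). Camera axes: x right, y down, z forward; pixel columns grow to the right and rows downward; lengths in m; the calibration is good to about 2 mm. A picture is of the moment at which its call begins. There is no depth.
A pose or a line that the arm cannot do raises r.Unreachable and nothing moves.
- r.hand_in(): hands the job in; it is judged then, once.
The state is a dict: "clock": time; "joints": joint angles; "joint_velocities": joint speeds; "effort": joint torques, N m; "tcp_pos": TCP position; "eef_rot": TCP orientation; "ft_force": force on the tool from outside, world axes, zero at the start; "wrist_torque": the same for the moment, N m; "width": finger opening in m; "gripper_force": force on a finger pad.
Only numpy, scipy, OpenCV 4.12 (cv2) and the standard library are available. Lean on these libraries where they do the work, as an engineer would, in place of code of your own. Each camera call takes 0.05 s, during which the arm holds its last target. There are 200 camera calls.

## Working session

There is one attempt and no reset: what is moved stays moved. The work goes in short steps, each a Python script; the robot and the scene stay as the last script left them, time stands still between calls to the robot, and variables do not carry over. Pictures are saved under pics/ and viewed, at most 10 in all, crops included, and the job is handed in when it is done.

```bash
ls; mkdir -p pics; python3 - <<'E'
from bench import r
import cv2,numpy as np
for n in("top","side"):
    d=r.read_camera(n); cv2.imwrite(f"pics/{n}0.png",d["color"][:,:,::-1])
    print(n,d["intrinsics"],d["k1"],d["world_to_cam"])
E
```

```text
pics
top [[523.52922824   0.         280.18707368]
 [  0.         523.52922824 207.84194877]
 [  0.           0.           1.        ]] -0.19606410069507652 [[-0.02208485 -0.99973655 -0.00625276  0.00981354]
 [-0.99495083  0.02259074 -0.09778808  0.46972958]
 [ 0.09790357  0.00406156 -0.99518762  1.4922157 ]
 [ 0.          0.          0.          1.        ]]
side [[501.45616918   0.         283.29305696]
 [  0.         501.45616918 207.58454698]
 [  0.           0.           1.        ]] 0.05930213250575718 [[ 0.99767128 -0.06665201 -0.01447513 -0.47643633]
 [-0.05938505 -0.74447473 -0.66500435  0.07894131]
 [ 0.03354751  0.66431535 -0.74669919  1.64557208]
 [ 0.          0.          0.          1.        ]]
```

View pics/top0.png

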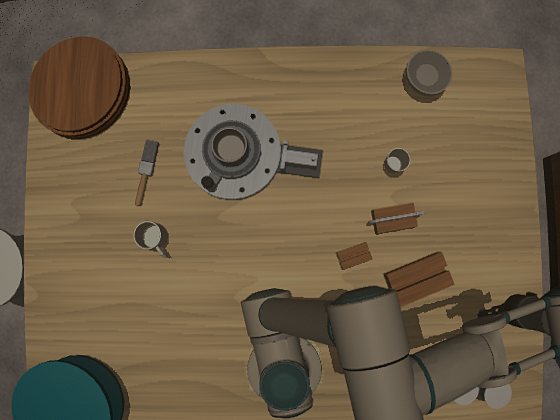

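View pics/side0.png

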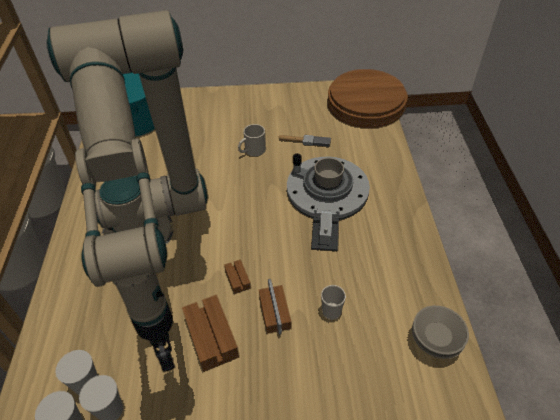

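The top view shows the stand wheel at about (232,150), the black knob at (210,183), and the holder at (303,161). The brush is at (147,170), the mug at (150,236), and the cup at (397,160).

There are three things that could be taken for the rack, by top-view pixel: small (353,256), middle-sized with the blade (395,218), and large (420,278). I choose the middle one and check it in a close crop.

```bash
cat > h.py <<'E'
import numpy as np,cv2
from bench import r
def und(d,uv):
    K=d["intrinsics"];k=np.array([d["k1"],0,0,0,0],float)
    return cv2.undistortPoints(np.array(uv,float).reshape(-1,1,2),np.array(K),k).reshape(-1,2)
def rays(d,uv):
    M=np.array(d["world_to_cam"]);R,t=M[:3,:3],M[:3,3]
    n=und(d,uv);D=np.c_[n,np.ones(len(n))]@R
    return -R.T@t,D
def plane(d,uv,z):
    c,D=rays(d,uv);return (c+D*((z-c[2])/D[:,2])[:,None])[:,:2]
def proj(d,P):
    M=np.array(d["world_to_cam"]);P=np.array(P,float).reshape(-1,3)
    return cv2.projectPoints(P,cv2.Rodrigues(M[:3,:3])[0],M[:3,3],np.array(d["intrinsics"]),np.array([d["k1"],0,0,0,0],float))[0].reshape(-1,2)
def tri(d1,p1,d2,p2):
    c1,D1=rays(d1,[p1]);c2,D2=rays(d2,[p2]);a,b=D1[0],D2[0]
    s=np.linalg.lstsq(np.c_[a,-b],c2-c1,rcond=None)[0]
    A=c1+s[0]*a;B=c2+s[1]*b;return (A+B)/2,np.linalg.norm(A-B)
E
python3 - <<'E'
import cv2,numpy as np
t=cv2.imread("pics/top0.png");s=cv2.imread("pics/side0.png")
f=lambda im,x,y,w,h,k:cv2.resize(im[y:y+h,x:x+w],None,fx=k,fy=k,interpolation=cv2.INTER_CUBIC)
a=f(t,176,97,150,110,4) #600x440
cv2.imwrite("pics/c1.png",a)
b=np.hstack([f(t,330,190,120,100,3.33),f(s,220,250,120,100,3.33)])
cv2.imwrite("pics/c2.png",b[:, :800])
E
```

```text
(no output)
```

View pics/c1.png

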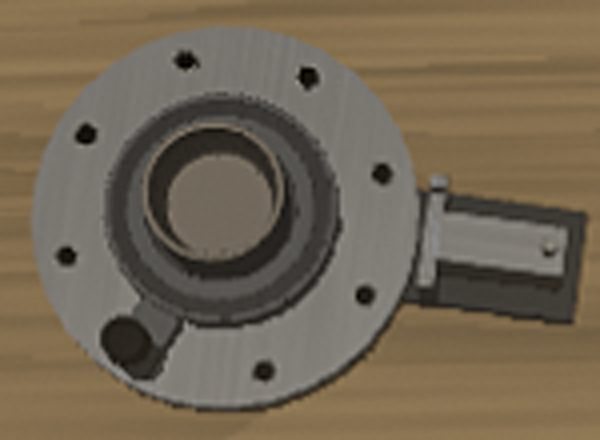

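View pics/c2.png

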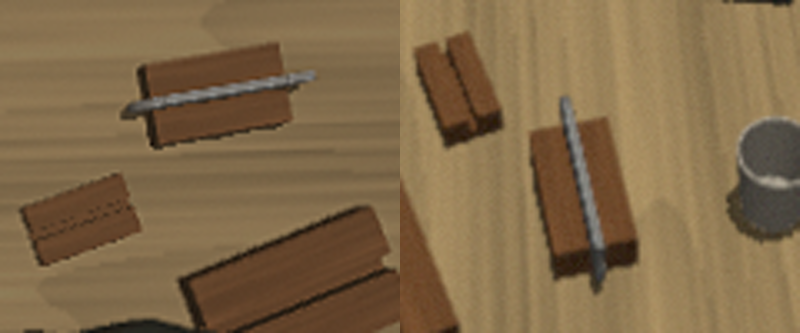

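The stand crop shows the knob top at about (207,182), seven open holes, and the locating pin at (313,159). In the rack crop, the blade stands in the middle rack from (366,223) to (424,212). Next I turn these pixels into positions.

```bash
python3 - <<'E'
from h import *
from scipy.optimize import least_squares
t=r.read_camera("top");s=r.read_camera("side")
g=cv2.cvtColor(t["color"],cv2.COLOR_RGB2GRAY)
hp=np.array([(185,60),(308,77),(382,173),(365,295),(263,371),(67,256),(86,134)])/4+[176,97]
ref=[]
for u,v in hp:
    x,y=int(round(u)),int(round(v));w=g[y-3:y+4,x-3:x+4].astype(float);w=np.clip(np.median(w)-15-w,0,None)
    yy,xx=np.mgrid[y-3:y+4,x-3:x+4];ref.append([(w*xx).sum()/w.sum(),(w*yy).sum()/w.sum()])
P=plane(t,ref,.030)
f=lambda q:np.hypot(*(P-q[:2]).T)-q[2]
q=least_squares(f,[*P.mean(0),.12]).x;print("axis",q,"res mm",f(q)*1e3)
a=np.degrees(np.arctan2(*(P-q[:2]).T[::-1]));m=a%45;print("hole ang",a)
sp=plane(t,[(548/4+176,247/4+97)],.078)[0];v=sp-q[:2];print("seat pin top",sp,np.linalg.norm(v),np.degrees(np.arctan2(v[1],v[0])))
k=plane(t,[(125/4+176,338/4+97)],.112)[0];v=k-q[:2];print("knob",k,np.linalg.norm(v),np.degrees(np.arctan2(v[1],v[0])))
rk=np.array([(142,68),(278,43),(292,122),(157,147)])/3.333+[330,190]
R=plane(t,rk,.042);print("rack",R,R.mean(0),[np.linalg.norm(R[i]-R[i-1]) for i in range(4)])
d=(R[1]+R[2]-R[0]-R[3]);print("rack dir",np.degrees(np.arctan2(d[1],d[0])))
# blade ends at z .072 in both
for nm,c,px in(("top",t,np.array([(124,110),(315,75)])/3.333+[330,190]),("side",s,np.array([(567-400,98),(598-400,262)])/3.333+[220,250])):
    for z in(.072,.044):
        B=plane(c,px,z);e=B[1]-B[0];print(nm,z,B.round(4).tolist(),np.linalg.norm(e),np.degrees(np.arctan2(e[1],e[0])))
C=R.mean(0);u=d/np.linalg.norm(d)
# hypotheses: profile (s,z)
for sg in(1,-1):
    pts=[(s_*sg,z) for s_,z in((-.08,.072),(-.08,.016),(-.056,.044),(.052,.072),(.072,.064),(.08,.044))]
    W=[[*(C+u*a),z] for a,z in pts]
    print("nose sign",sg,"top",((proj(t,W)-[330,190])*3.333).round(0).tolist(),"side",((proj(s,W)-[220,250])*3.333+[400,0]).round(0).tolist())
for w in (t,s):
    M=np.array(w["world_to_cam"]);print(-M[:3,:3].T@M[:3,3])
E
```

```text
axis [0.64217523 0.13788297 0.11973659] res mm [ 0.28932253  0.13346632 -0.37048565 -0.13126957  0.4563041  -0.34638865
 -0.03094907]
hole ang [  13.14449527  -31.56869424  -76.72757653 -121.7672305  -166.703638
  103.49084258   58.33072991]
seat pin top [ 0.60143766 -0.09654176] 0.23793802311937653 -99.85822787152375
knob [0.53844986 0.19796508] 0.11986998147118842 149.91876574546336
rack [[ 0.45456017 -0.26590439]
 [ 0.47357903 -0.38652489]
 [ 0.40461735 -0.39579839]
 [ 0.38617925 -0.27637851]] [ 0.42973395 -0.33115154] [np.float64(0.06917844516687051), np.float64(0.122110689717049), np.float64(0.06958239909160605), np.float64(0.1208348897490995)]
rack dir -81.13083793401138
top 0.072 [[0.4167, -0.244], [0.4424, -0.4099]] 0.16787067986588974 -81.19551506502333
top 0.044 [[0.4186, -0.2486], [0.4448, -0.4176]] 0.1710922581459763 -81.19551506502333
side 0.072 [[0.4232, -0.2666], [0.4401, -0.4219]] 0.1562264019128708 -83.76210414098726
side 0.044 [[0.4231, -0.248], [0.4405, -0.4069]] 0.1598645684341103 -83.76210414098729
nose sign 1 top [[133.0, 109.0], [123.0, 113.0], [155.0, 106.0], [284.0, 81.0], [304.0, 78.0], [307.0, 78.0]] side [[559.0, 84.0], [562.0, 120.0], [566.0, 125.0], [592.0, 218.0], [598.0, 245.0], [600.0, 266.0]]
nose sign -1 top [[315.0, 75.0], [299.0, 81.0], [280.0, 83.0], [166.0, 103.0], [141.0, 108.0], [128.0, 111.0]] side [[600.0, 248.0], [601.0, 282.0], [594.0, 239.0], [566.0, 111.0], [562.0, 97.0], [561.0, 102.0]]
[ 0.32148131 -0.0068613   1.5310299 ]
[ 0.42480993 -1.06616442  1.27434718]
```

```bash
python3 - <<'E'
import cv2,numpy as np
t=cv2.imread("pics/top0.png");s=cv2.imread("pics/side0.png")
f=lambda im,x,y,w,h,k:cv2.resize(im[y:y+h,x:x+w],None,fx=k,fy=k,interpolation=cv2.INTER_NEAREST)
c=np.zeros((560,800,3),np.uint8)
c[:216,:560]=f(t,360,205,70,27,8);c[220:556,:360]=f(t,280,140,45,42,8);c[:520,570:794]=f(s,262,275,28,65,8)
c=cv2.convertScaleAbs(c,alpha=1.5)
cv2.imwrite("pics/c3.png",c)
E
```

```text
(no output)
```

View pics/c3.png

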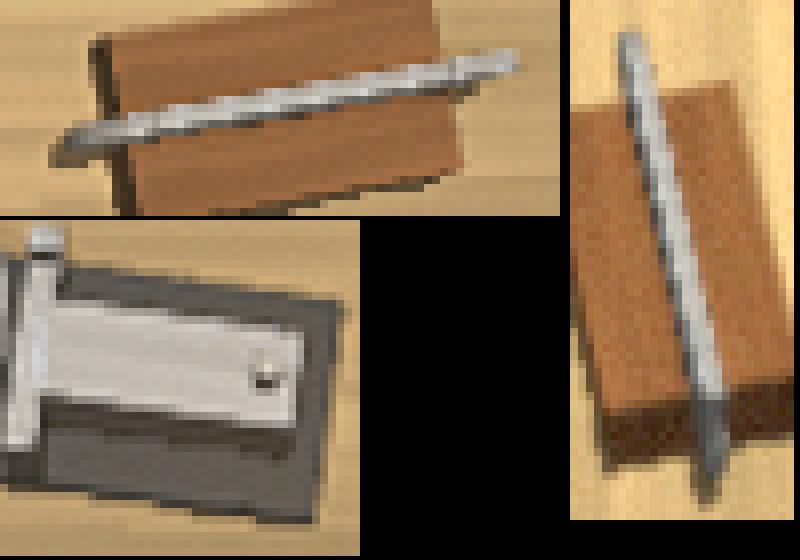

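The blade crop shows the bright top edge ending sharply at the −y end, at (424.7,212.5), which matches the square end. At the +y end it fades gradually down to (368,223), which is the rounded nose. So the rack's +x points to yaw 98.9°. The holes give a stand yaw of −9.2°, and the locating pin's top at (312.8,157.3) agrees. The middle rack measures 121 x 69 mm, as specified.

Next is the kinematic check for all key poses, with no motion.

```bash
cat >> h.py <<'E'
from scipy.spatial.transform import Rotation as Ro
AX=np.array([.6422,.1379]);YAW=np.radians(-9.19)
def q_of(y,z):
    y=np.array(y,float);z=np.array(z,float);m=np.c_[np.cross(y,z),y,z]
    x=Ro.from_matrix(m).as_quat();return [float(v) for v in (x[3],x[0],x[1],x[2])]
def down(psi): return q_of([np.cos(psi),np.sin(psi),0],[0,0,-1])
def knob(w,rad=.12):
    a=YAW+np.radians(157.5)+w;return AX+rad*np.array([np.cos(a),np.sin(a)]),a
SX=np.array([np.cos(YAW),np.sin(YAW),0]);SY=np.array([-SX[1],SX[0],0])
SEAT=np.array([*AX,.06])-.238*SY
BC=np.array([.4297,-.3312]);BA=np.radians(98.85);BX=np.array([np.cos(BA),np.sin(BA),0])
E
python3 - <<'E'
from h import *
print(r.tcp_to_tips,SEAT)
t=r.read_camera("top");s=r.read_camera("side")
for p,q in(((322.5,150),(338,248)),((319,177.5),(311,247))):print("plate corner",tri(t,p,s,q))
ik=lambda p,q:(lambda j:None if j is None else np.round(j,2).tolist())(r.inverse_kinematics([float(v) for v in p],q))
for w in(0,.785):
    k,a=knob(w)
    for h in(np.pi/2,-np.pi/2):print("knob",w,h,ik([*k,.104],down(a+h)))
for h in(0,np.pi):print("blade",ik([*(BC-.02*BX[:2]),.09],down(BA+np.pi/2+h)))
for tilt in(0,10,20):
  z=SX*np.cos(np.radians(tilt))+np.array([0,0,-np.sin(np.radians(tilt))])
  for sg in(1,-1):
    y=sg*np.cross(z,SY)
    p=SEAT+.043*SY+[0,0,.004]-SX*(.021+.025)
    print("place",tilt,sg,p,ik(p,q_of(y,z)),ik(p+[0,0,.08],q_of(y,z)))
E
```

```text
0.025 [ 0.60418928 -0.09704507  0.06      ]
plate corner (array([ 0.63982928, -0.12920724,  0.01599159]), np.float64(0.0014918058943903052))
plate corner (array([ 0.55744892, -0.11649767,  0.01310007]), np.float64(0.0004033927565781999))
knob 0 1.5707963267948966 [0.24, 0.4, 1.72, -0.0, 1.02, 2.36]
knob 0 -1.5707963267948966 [0.24, 0.4, 1.72, -0.0, 1.02, -0.78]
knob 0.785 1.5707963267948966 [0.08, 0.35, 1.81, -0.0, 0.98, 1.42]
knob 0.785 -1.5707963267948966 [0.08, 0.35, 1.81, -0.0, 0.98, -1.73]
blade [-0.81, 0.39, 1.78, -0.0, 0.97, 2.18]
blade [-0.81, 0.39, 1.78, -0.0, 0.97, -0.96]
place 0 1 [ 0.56564721 -0.0472504   0.064     ] None None
place 0 -1 [ 0.56564721 -0.0472504   0.064     ] None None
place 10 1 [ 0.56564721 -0.0472504   0.064     ] None None
place 10 -1 [ 0.56564721 -0.0472504   0.064     ] None None
place 20 1 [ 0.56564721 -0.0472504   0.064     ] None None
place 20 -1 [ 0.56564721 -0.0472504   0.064     ] None [-0.27, 0.54, 2.65, 3.04, 1.27, -0.01]
```

```bash
python3 - <<'E'
from h import *
C=SEAT+.043*SY+[0,0,.004]
for side in(1,-1):
 for az in(-60,-40,-20,0,20,40,60):
  for tilt in(0,15,30):
   c=np.radians(az+(0 if side>0 else 180));h=np.cos(c)*SX+np.sin(c)*SY;tl=np.radians(tilt)
   z=h*np.cos(tl)-np.array([0,0,np.sin(tl)])
   lat=np.cross([0,0,1],h)
   for sg in(1,-1):
    p=C-side*SX*.02-z*.025; o=[]
    for dz in(0,.04,.1):
     j=r.inverse_kinematics((p+[0,0,dz]).tolist(),q_of(sg*np.cross(z,lat),z)); o.append(None if j is None else np.round(j,2).tolist())
    if any(o):print(side,az,tilt,sg,o)
E
```

```text
1 -20 0 -1 [[0.2, 1.18, 2.57, 3.95, 2.02, 0.43], [0.2, 1.06, 2.59, 3.92, 1.95, 0.35], [0.2, 0.86, 2.59, 3.88, 1.8, 0.2]]
1 -20 15 -1 [[0.17, 0.87, 2.57, 3.8, 1.54, 0.18], [0.17, 0.73, 2.55, 3.81, 1.42, 0.09], [0.17, 0.52, 2.51, 3.85, 1.22, -0.08]]
1 -20 30 1 [None, None, [0.1, 0.27, 2.35, 4.07, 0.67, 2.67]]
1 -20 30 -1 [[0.1, 0.56, 2.46, 3.8, 0.95, -0.09], [0.1, 0.44, 2.42, 3.88, 0.83, -0.22], [0.1, 0.27, 2.35, 4.07, 0.67, -0.47]]
1 0 15 -1 [None, None, [-0.27, 0.55, 2.68, 3.04, 1.4, -0.01]]
1 0 30 -1 [[-0.25, 0.57, 2.59, 3.05, 1.07, -0.0], [-0.25, 0.42, 2.55, 3.04, 0.87, 0.02], [-0.25, 0.22, 2.46, 3.0, 0.59, 0.07]]
1 20 0 1 [[-0.74, 1.31, 2.68, 2.03, 2.04, 2.4], None, None]
1 20 0 -1 [[-0.74, 1.31, 2.68, 2.03, 2.04, -0.74], None, None]
1 20 15 -1 [[-0.7, 0.95, 2.67, 2.29, 1.62, -0.37], [-0.7, 0.78, 2.66, 2.29, 1.5, -0.23], [-0.7, 0.53, 2.6, 2.25, 1.3, 0.01]]
1 20 30 1 [None, None, [-0.61, 0.25, 2.42, 2.03, 0.76, -2.64]]
1 20 30 -1 [[-0.61, 0.56, 2.53, 2.33, 1.02, 0.04], [-0.61, 0.43, 2.49, 2.23, 0.9, 0.2], [-0.61, 0.25, 2.42, 2.03, 0.76, 0.5]]
1 40 0 -1 [[-0.9, 1.06, 2.4, 1.7, 1.61,
[... 4442 characters left out ...]
.24, 2.39], [0.18, 1.08, 1.02, -1.03, 2.28, 2.31]]
-1 60 0 -1 [[0.18, 1.2, 1.02, -0.96, 2.22, -0.71], [0.18, 1.15, 1.02, -0.99, 2.24, -0.76], [0.18, 1.08, 1.02, -1.03, 2.28, -0.83]]
-1 60 15 1 [[0.17, 1.08, 1.06, -0.81, 2.06, 2.46], [0.17, 1.03, 1.05, -0.83, 2.1, 2.42], [0.17, 0.97, 1.03, -0.87, 2.15, 2.35]]
-1 60 15 -1 [[0.17, 1.08, 1.06, -0.81, 2.06, -0.68], [0.17, 1.03, 1.05, -0.83, 2.1, -0.72], [0.17, 0.97, 1.03, -0.87, 2.15, -0.8]]
-1 60 30 1 [[0.14, 0.95, 1.14, -0.67, 1.88, 2.47], [0.14, 0.91, 1.12, -0.68, 1.93, 2.43], [0.14, 0.85, 1.07, -0.71, 2.0, 2.36]]
-1 60 30 -1 [[0.14, 0.95, 1.14, -0.67, 1.88, -0.67], [0.14, 0.91, 1.12, -0.68, 1.93, -0.71], [0.14, 0.85, 1.07, -0.71, 2.0, -0.78]]
```

Reaching the stand with a horizontal tool is awkward. My plan is to index the wheel, draw the blade, lay it flat on a free spot of bench near (0.42, 0), regrasp it across its 56 mm width, and place it with the tool pointing down. The pin comes first.

```bash
python3 - <<'E'
from h import *
def st(n):
    o=r.get_obs();print(n,round(o["clock"],1),np.round(o["tcp_pos"],4).tolist(),np.round(o["ft_force"],1).tolist(),round(o["width"],4),np.round(o["gripper_force"],1))
k,a=knob(0);q=down(a-np.pi/2)
r.move_to([*k,.19],q)
r.command_gripper(.06);st("above")
r.movel([*k,.105],q);st("down")
r.command_gripper(.02);st("grip")
if r.get_obs()["width"]>.026:
    r.movel([*k,.105+.018],velocity=.05);st("lifted")
    for w in np.linspace(0,.785,7)[1:]:
        k,a=knob(w);r.movel([*k,.123],down(a-np.pi/2),velocity=.08)
    st("turned")
# lay reachability
for x in(.4,.45,.5):
  for y in(-.05,0.):
   for t in(35,45,60):
    tl=np.radians(t);z=np.array([np.sin(tl),0,-np.cos(tl)])
    for sg in(1,-1):
     yy=sg*np.array([np.cos(tl),0,np.sin(tl)])
     e=np.array([x,y,.002])-z*(.056-.012+.025)
     j=r.inverse_kinematics(e.tolist(),q_of(yy,z));
     if j is not None:print(x,y,t,sg,np.round(j,2).tolist(),e.round(3))
E
```

```text
above 3.6 [0.5402, 0.2008, 0.19] [0.3, -0.0, 0.3] 0.0599 0.0
down 4.3 [0.5407, 0.2011, 0.1056] [0.2, 0.8, -0.7] 0.06 0.0
grip 4.7 [0.541, 0.2012, 0.1064] [-0.2, -0.7, 6.4] 0.0304 59.2
lifted 5.2 [0.5406, 0.2009, 0.1227] [4.3, -0.3, -9.1] 0.0302 59.9
turned 7.3 [0.5266, 0.1115, 0.123] [5.5, 4.7, -8.6] 0.0304 60.4
0.45 -0.05 35 1 [-0.55, 0.2, 2.6, 2.13, 0.36, -2.63] [ 0.41  -0.05   0.059]
0.45 -0.05 35 -1 [-0.55, 0.2, 2.6, 2.13, 0.36, 0.52] [ 0.41  -0.05   0.059]
0.45 0.0 35 -1 [-0.33, 0.2, 2.61, 2.5, 0.31, 0.35] [0.41  0.    0.059]
0.5 -0.05 35 1 [-0.45, 0.24, 2.5, 2.13, 0.3, -2.53] [ 0.46  -0.05   0.059]
0.5 -0.05 35 -1 [-0.45, 0.24, 2.5, 2.13, 0.3, 0.61] [ 0.46  -0.05   0.059]
0.5 0.0 35 -1 [-0.26, 0.24, 2.51, 2.49, 0.25, 0.42] [0.46  0.    0.059]
```

```bash
python3 - <<'E'
from h import *
def st(n):
    o=r.get_obs();print(n,round(o["clock"],1),np.round(o["tcp_pos"],4).tolist(),np.round(o["ft_force"],1).tolist(),round(o["width"],4))
k,a=knob(.785)
for z in(.113,.109,.1055):
    r.movel([*k,z],velocity=.05);st(z)
r.command_gripper(.06);st("open")
r.movel([*k,.2],velocity=.2)
p,_=knob(.785);
r.move_to([.45,-.12,.25],down(a-np.pi/2))
t=r.read_camera("top");s=r.read_camera("side")
print("expected knob top px",proj(t,[[*k,.112]]),proj(s,[[*k,.112],[*k,.123]]))
f=lambda im,x,y,w,h,k:cv2.resize(im[y:y+h,x:x+w,::-1],None,fx=k,fy=k,interpolation=cv2.INTER_CUBIC)
cv2.imwrite("pics/p1.png",np.hstack([f(t["color"],180,97,100,110,4),f(s["color"],270,130,100,110,4)]))
# inward-lay reachability: tool z leaning to azimuth az
for az in(60,90,120,150,180,-150,-120,-90,-60):
  for c in((.45,-.05),(.42,.05),(.4,0.),(.5,-.2)):
   for tdeg in(50,60,70):
    A=np.radians(az);tl=np.radians(tdeg);h=np.array([np.cos(A),np.sin(A),0]);z=h*np.sin(tl)-[0,0,np.cos(tl)]
    lat=np.cross([0,0,1],h);e=np.array([*c,.002])-z*.069
    n=[sg for sg in(1,-1) if r.inverse_kinematics(e.tolist(),q_of(sg*np.cross(z,lat),z)) is not None]
    if n and tdeg==60:print(az,c,tdeg,n,e.round(3))
E
```

```text
0.113 7.6 [0.5266, 0.1117, 0.1131] [5.3, 3.3, -5.9] 0.0307
0.109 7.9 [0.5267, 0.1117, 0.1092] [4.6, 3.7, -5.9] 0.0306
0.1055 8.1 [0.5267, 0.1116, 0.1065] [3.8, 4.9, -1.6] 0.0303
open 8.5 [0.5249, 0.1102, 0.1055] [-0.5, -0.6, 0.1] 0.0599
expected knob top px [[239.03839515 185.4071543 ]] [[295.0613061  174.54472227]
 [295.07197257 172.14731582]]
60 (0.45, -0.05) 60 [-1] [ 0.42  -0.102  0.037]
60 (0.42, 0.05) 60 [-1] [ 0.39  -0.002  0.037]
60 (0.4, 0.0) 60 [-1] [ 0.37  -0.052  0.037]
60 (0.5, -0.2) 60 [1, -1] [ 0.47  -0.252  0.037]
90 (0.45, -0.05) 60 [-1] [ 0.45  -0.11   0.037]
90 (0.42, 0.05) 60 [-1] [ 0.42  -0.01   0.037]
90 (0.4, 0.0) 60 [-1] [ 0.4   -0.06   0.037]
90 (0.5, -0.2) 60 [1, -1] [ 0.5   -0.26   0.037]
120 (0.45, -0.05) 60 [-1] [ 0.48  -0.102  0.037]
120 (0.42, 0.05) 60 [-1] [ 0.45  -0.002  0.037]
120 (0.4, 0.0) 60 [-1] [ 0.43  -0.052  0.037]
120 (0.5, -0.2) 60 [-1] [ 0.53  -0.252  0.037]
150 (0.45, -0.05) 60 [-1] [ 0.502 -0.08   0.037]
150 (0.42, 0.05) 60 [-1] [0.472 0.02  0.037]
150 (0.4, 0.0) 60 [-1] [ 0.452 -0.03   0.037]
150 (0.5, -0.2) 60 [-1] [ 0.552 -0.23   0.037]
180 (0.45, -0.05) 60 [-1] [ 0.51  -0.05   0.037]
180 (0.42, 0.05) 60 [-1] [0.48  0.05  0.037]
180 (0.4, 0.0) 60 [-1] [ 0.46  -0.     0.037]
180 (0.5, -0.2) 60 [-1] [ 0.56  -0.2    0.037]
-150 (0.45, -0.05) 60 [-1] [ 0.502 -0.02   0.037]
-150 (0.42, 0.05) 60 [-1] [0.472 0.08  0.037]
-150 (0.4, 0.0) 60 [-1] [0.452 0.03  0.037]
-150 (0.5, -0.2) 60 [1, -1] [ 0.552 -0.17   0.037]
-120 (0.45, -0.05) 60 [1, -1] [0.48  0.002 0.037]
-120 (0.42, 0.05) 60 [-1] [0.45  0.102 0.037]
-120 (0.4, 0.0) 60 [-1] [0.43  0.052 0.037]
-120 (0.5, -0.2) 60 [1, -1] [ 0.53  -0.148  0.037]
-90 (0.45, -0.05) 60 [-1] [0.45  0.01  0.037]
-90 (0.42, 0.05) 60 [-1] [0.42  0.11  0.037]
-90 (0.4, 0.0) 60 [-1] [0.4   0.06  0.037]
-60 (0.42, 0.05) 60 [-1] [0.39  0.102 0.037]
-60 (0.5, -0.2) 60 [-1] [ 0.47  -0.148  0.037]
```

View pics/p1.png

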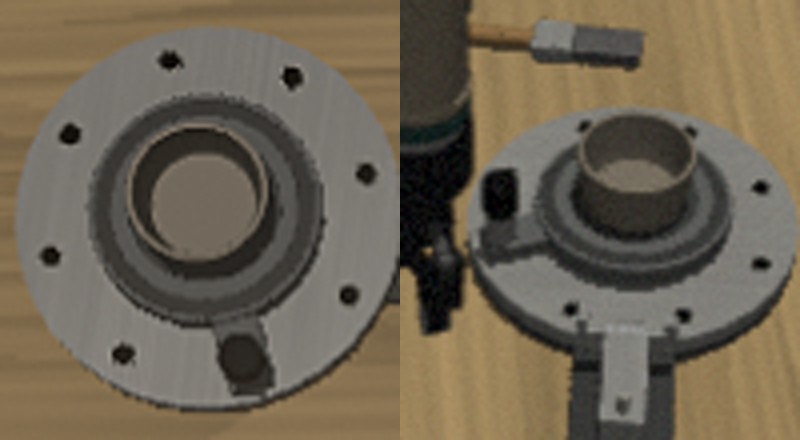

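The wheel has moved one hole. The knob shows at top (239.5,186.5) against an expected (239.0,185.4). Its top face is at side row about 174.5, as expected with the pin down, and the insertion forces agree. Next is a joint check for laying the blade down.

```bash
cat >> h.py <<'E'
def lean(az,td):
    A=np.radians(az);tl=np.radians(td);h=np.array([np.cos(A),np.sin(A),0]);z=h*np.sin(tl)-np.array([0,0,np.cos(tl)])
    return z,q_of(-np.cross(z,np.cross([0,0,1],h)),z)
def st(n):
    o=r.get_obs();print(n,round(o["clock"],1),np.round(o["tcp_pos"],4).tolist(),np.round(o["ft_force"],1).tolist(),round(o["width"],4),np.round(o["joints"],2).tolist())
E
python3 - <<'E'
from h import *
ik=lambda p,q:(lambda j:None if j is None else np.round(j,2).tolist())([*map(float,r.inverse_kinematics([float(v) for v in p],q) if r.inverse_kinematics([float(v) for v in p],q) is not None else [])] or None)
st("now")
for az in(60,75,90,105,120):
  c=np.array([.42,.04])
  for td in(0.01,30,55):
    z,q=lean(az,td);e=np.array([*c,.0045])-z*.069
    print(az,td,ik(e,q),ik(e+[0,0,.12],q))
  for h in(0,np.pi):print("  regrasp",ik([*c,.03],down(np.radians(az)+h)),end="")
  print()
for h in(0,np.pi):print("place",ik(SEAT+.045*SY+[0,0,.02],down(YAW+h)))
E
```

```text
now 10.2 [0.4503, -0.1189, 0.2493] [-0.1, 0.2, -0.5] 0.0604 [-0.41, 0.12, 1.73, 0.0, 1.29, -2.21]
60 0.01 [-0.07, 0.25, 2.09, 0.0, 0.81, 2.02] [-0.07, 0.09, 1.91, 0.0, 1.14, 2.02]
60 30 [-0.61, 0.26, 2.31, 0.78, 0.79, 0.86] [-0.61, 0.04, 2.13, 0.59, 1.1, 1.18]
60 55 [-0.98, 0.58, 2.41, 1.03, 1.03, 0.16] [-0.98, 0.27, 2.29, 0.88, 1.28, 0.54]
  regrasp [-0.07, 0.32, 2.14, -0.0, 0.68, -1.12]  regrasp [-0.07, 0.32, 2.14, -0.0, 0.68, 2.02]
75 0.01 [-0.07, 0.25, 2.09, 0.0, 0.81, 1.76] [-0.07, 0.09, 1.91, 0.0, 1.14, 1.76]
75 30 [-0.58, 0.32, 2.2, 0.64, 0.91, 0.78] [-0.58, 0.12, 2.04, 0.53, 1.21, 1.01]
75 55 [-0.86, 0.6, 2.22, 0.83, 1.16, 0.29] [-0.86, 0.36, 2.12, 0.75, 1.41, 0.54]
  regrasp [-0.07, 0.32, 2.14, -0.0, 0.68, -1.38]  regrasp [-0.07, 0.32, 2.14, -0.0, 0.68, 1.76]
90 0.01 [-0.07, 0.25, 2.09, 0.0, 0.81, 1.5] [-0.07, 0.09, 1.91, 0.0, 1.14, 1.5]
90 30 [-0.53, 0.37, 2.09, 0.53, 1.03, 0.69] [-0.53, 0.2, 1.94, 0.46, 1.32, 0.85]
90 55 [-0.75, 0.64, 2.04, 0.67, 1.3, 0.35] [-0.75, 0.43, 1.96, 0.65, 1.53, 0.52]
  regrasp [-0.07, 0.32, 2.14, -0.0, 0.68, -1.64]  regrasp [-0.07, 0.32, 2.14, -0.0, 0.68, 1.5]
105 0.01 [-0.07, 0.25, 2.09, 0.0, 0.81, 1.24] [-0.07, 0.09, 1.91, 0.0, 1.14, 1.24]
105 30 [-0.46, 0.42, 1.99, 0.43, 1.13, 0.59] [-0.46, 0.26, 1.85, 0.39, 1.41, 0.71]
105 55 [-0.63, 0.68, 1.88, 0.55, 1.44, 0.35] [-0.63, 0.51, 1.8, 0.54, 1.66, 0.48]
  regrasp [-0.07, 0.32, 2.14, -0.0, 0.68, -1.9]  regrasp [-0.07, 0.32, 2.14, -0.0, 0.68, 1.24]
120 0.01 [-0.07, 0.25, 2.09, 0.0, 0.81, 0.98] [-0.07, 0.09, 1.91, 0.0, 1.14, 0.98]
120 30 [-0.39, 0.46, 1.9, 0.33, 1.23, 0.48] [-0.39, 0.32, 1.76, 0.31, 1.5, 0.57]
120 55 [-0.51, 0.73, 1.74, 0.43, 1.56, 0.32] [-0.51, 0.57, 1.67, 0.44, 1.77, 0.42]
  regrasp [-0.07, 0.32, 2.14, -0.0, 0.68, -2.16]  regrasp [-0.07, 0.32, 2.14, -0.0, 0.68, 0.98]
place [-0.2, 0.47, 1.67, -0.0, 1.0, -0.04]
place None
```

```bash
python3 - <<'E'
from h import *
q=down(BA+np.pi/2)
r.move_to([*BC,.16],q)
r.command_gripper(.03)
r.movel([*BC,.085],velocity=.1);st("at blade")
r.command_gripper(0.);st("grip")
if r.get_obs()["width"]>.004:
    r.movel([*BC,.13],velocity=.05);st("up")
    r.movel([*BC,.22],velocity=.15);st("up2")
    t=r.read_camera("top");s=r.read_camera("side")
    f=lambda im,x,y,w,h,k:cv2.resize(im[y:y+h,x:x+w,::-1],None,fx=k,fy=k,interpolation=cv2.INTER_CUBIC)
    cv2.imwrite("pics/b1.png",f(s["color"],190,190,160,140,5))
E
```

```text
at blade 15.2 [0.4301, -0.3316, 0.0854] [-0.5, -0.1, 0.5] 0.0297 [-0.78, 0.38, 1.82, -0.0, 0.94, 2.2]
grip 15.5 [0.4304, -0.3317, 0.0859] [-0.2, 1.2, 3.7] 0.006 [-0.78, 0.38, 1.82, 0.0, 0.94, 2.2]
up 16.6 [0.4294, -0.331, 0.1297] [0.0, 0.2, -1.9] 0.0061 [-0.78, 0.33, 1.77, -0.0, 1.05, 2.2]
up2 17.3 [0.4292, -0.3307, 0.219] [0.0, 0.0, -3.0] 0.0062 [-0.78, 0.25, 1.64, 0.0, 1.26, 2.2]
```

View pics/b1.png

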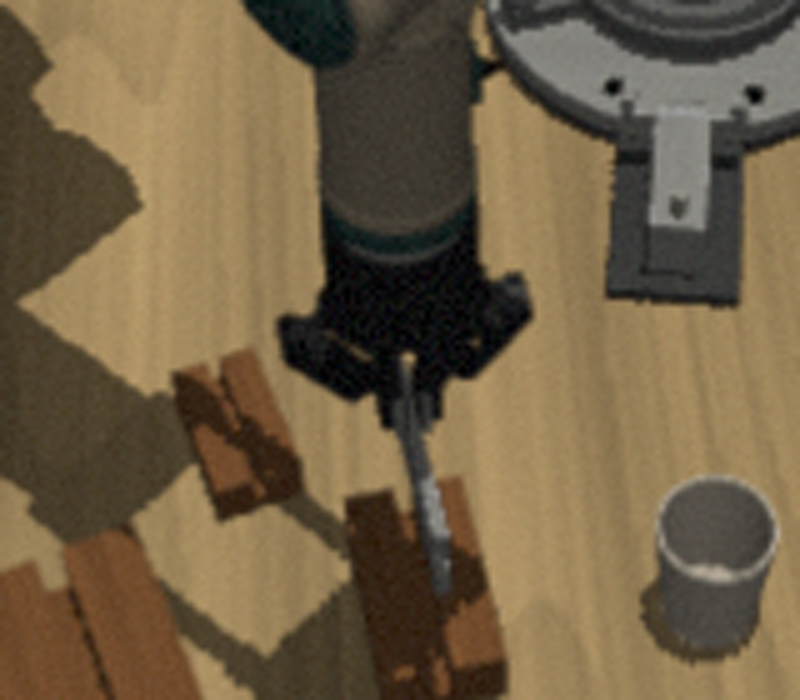

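The blade is held clear of the rack, hanging in the fingers at about side (276,290), and the cup and the other racks are untouched. Next I lay it down leaning and withdraw.

```bash
python3 - <<'E'
from h import *
c=np.array([.41,.03]);z,q=lean(75,58)
e=np.array([*c,.0045])-z*.069
r.move_to((e+[0,0,.12]).tolist(),q);st("above")
r.movel((e+[0,0,.02]).tolist(),velocity=.15);st("near")
for dz in(.008,.003,0.,-.003):
    r.movel((e+[0,0,dz]).tolist(),velocity=.04);st(dz)
    if r.get_obs()["ft_force"][2]>1:break
r.command_gripper(.016);st("open")
r.movel((r.get_obs()["tcp_pos"]-z*.06).tolist(),velocity=.1);st("back")
b=r.get_obs()["tcp_pos"]
r.movel((b+np.array([0,0,.15])).tolist(),velocity=.25)
r.move_to([.45,-.3,.3],down(np.radians(75)))
t=r.read_camera("top");cv2.imwrite("pics/l1full.png",t["color"][:,:,::-1])
cv2.imwrite("pics/l1.png",cv2.resize(t["color"][170:270,200:340,::-1],None,fx=5,fy=5,interpolation=cv2.INTER_CUBIC))
st("end")
E
```

```text
above 18.9 [0.3952, -0.0272, 0.1607] [-0.6, -0.4, -1.9] 0.0062 [-0.92, 0.39, 2.13, 0.74, 1.44, 0.48]
near 19.8 [0.3951, -0.0266, 0.0614] [0.8, 0.5, -1.7] 0.006 [-0.92, 0.59, 2.21, 0.79, 1.24, 0.28]
0.008 20.2 [0.3949, -0.0265, 0.0491] [-0.3, -0.5, -2.5] 0.0062 [-0.92, 0.62, 2.21, 0.8, 1.21, 0.26]
0.003 20.5 [0.3948, -0.0265, 0.0439] [-0.2, 0.3, -2.2] 0.006 [-0.92, 0.63, 2.21, 0.8, 1.21, 0.25]
0.0 20.7 [0.3949, -0.0265, 0.0409] [-0.5, 0.2, -2.7] 0.0059 [-0.92, 0.64, 2.22, 0.81, 1.2, 0.24]
-0.003 21.0 [0.395, -0.0261, 0.039] [-0.1, -1.3, 4.3] 0.006 [-0.92, 0.65, 2.22, 0.81, 1.2, 0.24]
open 21.2 [0.3948, -0.0266, 0.0377] [0.7, 0.1, -0.8] 0.0161 [-0.92, 0.65, 2.22, 0.81, 1.19, 0.24]
back 22.0 [0.3814, -0.0754, 0.0696] [1.5, 0.3, 0.2] 0.0156 [-1.0, 0.59, 2.14, 0.7, 1.31, 0.31]
end 25.0 [0.4497, -0.2999, 0.2993] [-0.1, -0.0, 0.1] 0.0161 [-0.72, 0.2, 1.5, 0.0, 1.44, -2.03]
```

View pics/l1.png

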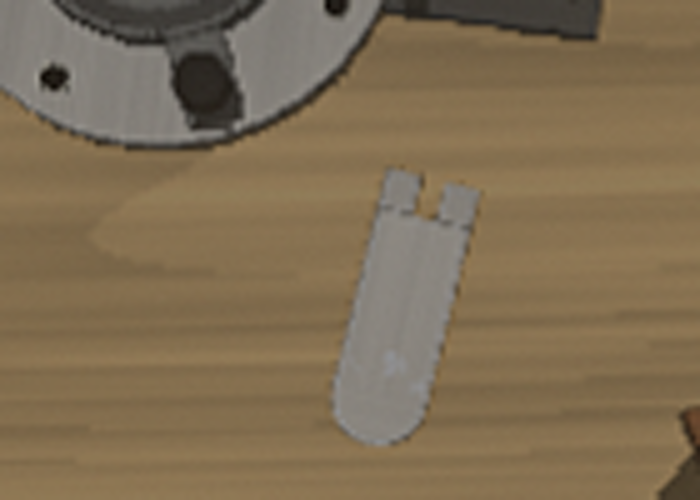

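The blade lies flat with the notch at about (286,210) and the nose at (275,258), pointing towards the robot. I measure it and regrasp across its width.

```bash
python3 - <<'E'
from h import *
t=r.read_camera("top");im=t["color"][200:262,262:300]
sat=cv2.cvtColor(im,cv2.COLOR_RGB2HSV)[:,:,1];m=((sat<60)*255).astype(np.uint8)
cs=cv2.findContours(m,cv2.RETR_EXTERNAL,cv2.CHAIN_APPROX_NONE)[0];c=max(cs,key=cv2.contourArea).reshape(-1,2)+[262,200]
P=plane(t,c,.008)
(cx,cy),(w,h),ang=cv2.minAreaRect((P*1000).astype(np.float32));C=np.array([cx,cy])/1000
print("rect",C,w,h,ang)
a=np.radians(ang if w>h else ang+90);u=np.array([np.cos(a),np.sin(a)])
if u[0]>0:u=-u   # nose toward the robot
na=np.arctan2(u[1],u[0]);print("nose az",np.degrees(na))
if not(.15<max(w,h)/1000<.17 and .05<min(w,h)/1000<.062): raise SystemExit("bad size")
psi=na-np.pi/2;g=C-.012*u
r.move_to([*g,.1],down(psi));r.command_gripper(.07)
r.movel([*g,.034],velocity=.12);st("near")
z=.034
while z>.014:
    z-=.002;r.movel([*g,z],velocity=.04)
    if r.get_obs()["ft_force"][2]>3:break
st("contact");z=r.get_obs()["tcp_pos"][2]+.003
r.movel([*g,z],velocity=.05)
r.command_gripper(.045);st("grip")
np.save("g.npy",r.get_obs()["tcp_pos"])
if r.get_obs()["width"]>.05:
    r.movel([*g,z+.03],velocity=.06);st("lift")
    r.movel([*g,.2],velocity=.2);st("up")
E
```

```text
rect [0.40124741 0.00237736] 55.867061614990234 158.469970703125 74.79694366455078
nose az 164.7969436645508
near 27.7 [0.4132, -0.0008, 0.0342] [0.2, 0.5, 0.9] 0.0701 [-0.17, 0.3, 2.15, 0.0, 0.68, -1.48]
contact 29.9 [0.413, -0.0008, 0.0172] [-3.7, 0.7, 18.0] 0.0699 [-0.17, 0.33, 2.17, -0.0, 0.63, -1.48]
grip 30.4 [0.413, -0.0007, 0.0213] [-3.4, -0.0, 17.4] 0.0542 [-0.17, 0.33, 2.17, 0.0, 0.65, -1.48]
lift 31.1 [0.4126, -0.0007, 0.05] [-0.3, -0.9, -1.8] 0.0538 [-0.17, 0.27, 2.14, 0.0, 0.73, -1.48]
up 32.0 [0.4118, -0.0006, 0.1988] [0.7, -0.1, -3.3] 0.0543 [-0.17, 0.07, 1.92, -0.0, 1.15, -1.48]
```

```bash
python3 - <<'E'
from h import *
q=down(YAW);p=SEAT+.051*SY
r.move_to([*p[:2],.2],q);st("hover hi")
r.movel([*p[:2],.112],velocity=.12);st("hover")
t=r.read_camera("top");s=r.read_camera("side")
n=SEAT.copy();n[2]=.0987
print("pin base/top px side",proj(s,[SEAT,SEAT+[0,0,.018]]),"notch pt exp",proj(s,[n]),"top",proj(t,[SEAT+[0,0,.018]]),proj(t,[n]))
f=lambda im,x,y,w,h,k:cv2.resize(im[y:y+h,x:x+w,::-1],None,fx=k,fy=k,interpolation=cv2.INTER_CUBIC)
cv2.imwrite("pics/h1.png",np.hstack([f(t["color"],270,130,66,70,6),f(s["color"],295,190,66,70,6)]))
E
```

```text
hover hi 33.3 [0.6115, -0.0465, 0.1991] [-0.1, -0.5, -3.3] 0.0541 [-0.19, 0.37, 1.51, 0.0, 1.26, -0.03]
hover 34.2 [0.613, -0.0468, 0.1128] [-0.3, 0.1, -1.8] 0.0538 [-0.19, 0.44, 1.63, -0.0, 1.07, -0.03]
pin base/top px side [[325.82398125 231.89157362]
 [326.10828523 228.21060158]] notch pt exp [[326.4417475 223.8978547]] top [[313.14834421 157.78832437]] [[313.56503651 156.35741978]]
```

View pics/h1.png

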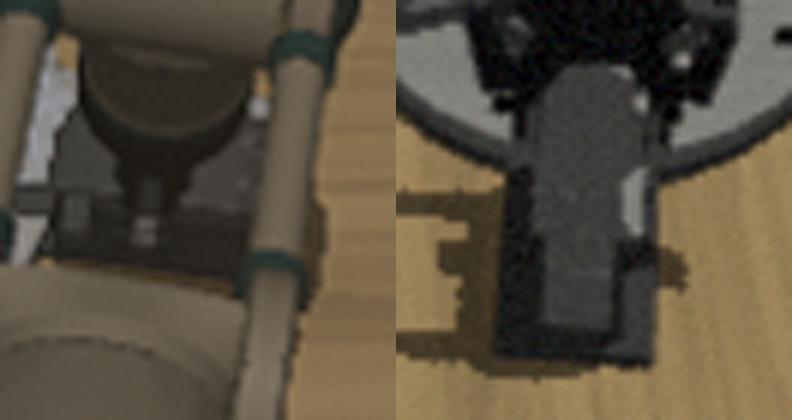

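The hover picture is mostly shadow: the gripper and arm hide the notch from the top, and the blade end is near side (325,228) over the bed. I go down step by step under force guard.

```bash
python3 - <<'E'
from h import *
p=SEAT+.051*SY
for z in(.104,.100,.097,.094,.090,.086,.084,.0825,.081):
    r.movel([*p[:2],z],velocity=.05);o=r.get_obs();f=o["ft_force"]
    print(z,np.round(o["tcp_pos"],4),np.round(f,1),np.round(o["wrist_torque"],2))
    if f[2]>2 or np.hypot(*f[:2])>6:break
E
```

```text
0.104 [ 0.6119 -0.0466  0.1036] [-0.   0.7 -1.5] [-0.04  0.02 -0.07]
0.1 [ 0.6121 -0.0467  0.0996] [-1.   0.1 -1.5] [-0.03 -0.02  0.01]
0.097 [ 0.6122 -0.0467  0.0968] [-0.1 -0.8 -3.1] [-0.06 -0.01  0.02]
0.094 [ 0.6122 -0.0467  0.0938] [-0.5 -0.4 -1.4] [-0.01  0.04  0.02]
0.09 [ 0.6121 -0.0466  0.0896] [ 0.5  0.2 -2. ] [ 0.    0.03 -0.03]
0.086 [ 0.6121 -0.0466  0.0856] [-0.7  0.9 -1.7] [-0.02  0.01  0.  ]
0.084 [ 0.6122 -0.0467  0.0839] [ 0.2  0.  -2.3] [-0.08  0.05  0.06]
0.0825 [ 0.6123 -0.0467  0.0824] [-0.1 -0.1 -1.9] [-0.02  0.04  0.03]
0.081 [ 0.6126 -0.0468  0.0813] [ 0.6  0.2 -0.3] [ 0.01  0.   -0.02]
```

```bash
python3 - <<'E'
from h import *
p=SEAT+.051*SY
r.movel([*p[:2],.0803],velocity=.03);st("seat")
r.command_gripper(.068);st("open")
r.movel([*p[:2],.2],velocity=.15)
r.move_to([.42,-.3,.3],down(YAW));st("away")
t=r.read_camera("top");s=r.read_camera("side")
f=lambda im,x,y,w,h,k:cv2.resize(im[y:y+h,x:x+w,::-1],None,fx=k,fy=k,interpolation=cv2.INTER_CUBIC)
cv2.imwrite("pics/f1.png",np.hstack([f(t["color"],190,100,140,110,2.857*1.0),f(t["color"],260,135,66,52,6)[:314]]) if 0 else np.vstack([np.hstack([f(t["color"],258,132,66,50,6),f(s["color"],297,180,66,50,6)]),np.hstack([f(t["color"],180,97,132,95,3),f(s["color"],270,130,132,95,3)])]))
W=[SEAT+[0,0,.018],SEAT+.143*SY+[0,0,.008],SEAT-.017*SY+[0,0,.008]]
print(proj(t,W),proj(s,W))
E
```

```text
seat 36.8 [0.6127, -0.0468, 0.0813] [-1.1, 0.6, 6.1] 0.0542 [-0.19, 0.47, 1.66, -0.0, 1.0, -0.03]
open 37.1 [0.6123, -0.0466, 0.08] [-0.7, 0.5, -0.9] 0.0683 [-0.19, 0.47, 1.66, 0.0, 1.0, -0.03]
away 39.3 [0.4205, -0.2994, 0.2994] [1.3, -0.3, 0.1] 0.0679 [-0.75, 0.16, 1.55, 0.0, 1.43, -0.59]
[[313.14834421 157.78832437]
 [263.12009434 151.69201325]
 [318.87791047 159.28423488]] [[326.10828523 228.21060158]
 [327.5751532  196.49594236]
 [325.74480581 234.55491524]]
```

View pics/f1.png

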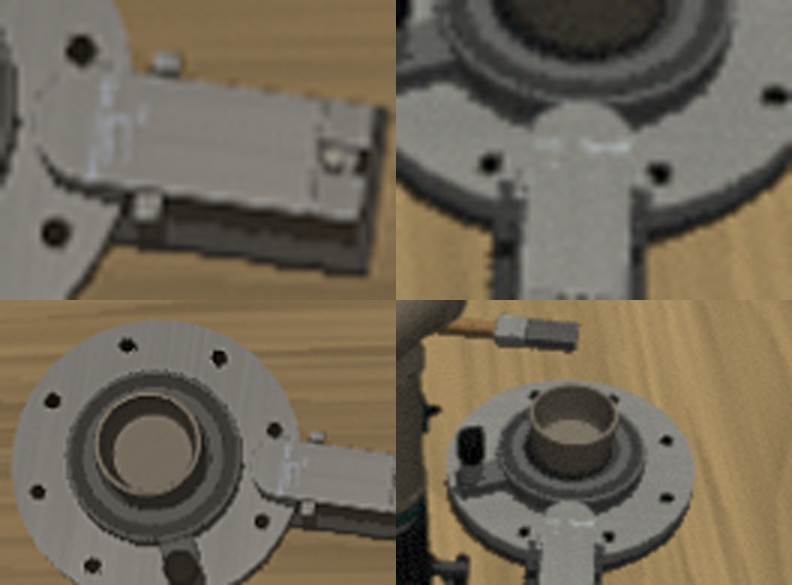

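The blade lies flat between both cheeks at (285,143) and (283,166). The locating pin is in the notch at (314.5,158) and the nose points at the pot from (265,152). The pin knob is down in the next hole, so I hand in.

```bash
python3 -c "
from bench import r
r.wait(.3);print(r.hand_in(),r.get_obs()['clock'])"
```

```text
the job is handed in; nothing more can be done
the job is handed in; nothing more can be done
```

The job is handed in: the wheel is on to the next hole anticlockwise with the pin dropped, and then the blade was laid flat on the holder, notch over the locating pin and nose to the pot, by about 40 s on the clock.

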